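Lock the sampling carriage by feel

TASK

Take the transport lock pin from its rest and lock the carriage inside the white sampling module: reach under the hood with the pin's nose, slide it lightly along the hidden carriage face until it finds the latch slot, then push it gently fully home, until its cross-bar sits against the face. Never press or push hard with the pin on the module, let go of the pin at the end, and leave the other things on the bench where they are.

Things in the scene. Friction and masses are not known exactly. Their poses are not given: they have to be found in the camera images.
- pin: Lock pin, 0.13 kg, 172 mm long, lying level in its rest. Origin: centre of its black handle block (40 long x 20 wide x 26 mm high), to be gripped across y; x points to the nose, z up. A steel rod 10 mm thick runs from the handle to the nose tip 128 mm ahead; a 10 mm square tail ends 44 mm behind. Centre of mass about 63 mm ahead of the origin.
- pin_tip (a point): Tip of the pin's nose on the rod's axis (axes as the pin's). The last 8 mm taper from 10 to 5 mm thick.
- pin_bar (a point): Middle of the front side of the pin's steel cross-bar, 28 mm behind the tip. The bar is 8 long (x), 28 wide (y) and 10 mm high: it is the pin's stop, too wide for the slot.
- rest: Grey fixed pin rest: base 150 x 50 x 10 mm, two notched uprights 36 mm behind and 80 mm ahead of the origin, 8 mm thick, 30 mm wide, 64 mm high; notches 14 mm wide, 10 mm deep, open at the top. Origin at table height under the handle's centre, x along the pin to its nose. The pin's axis lies 59 mm above the table; lift it straight up.
- module: White sampling module on a black base, fixed, 260 mm wide (y). Origin at table height under the middle of the hidden face; x points into the module. It reaches from 45 mm before the origin (front of the hood) to 170 mm behind it. The flat hood is 92 mm high up to 55 mm behind the origin, the cover behind that 127 mm.
- mouth (a point): Middle of the mouth under the hood's front edge (axes as the module's): 116 mm wide, 36 mm high (50 to 86 mm above the table) and 45 mm deep, ended by the carriage face. Its level floor, 50 mm above the table, goes on 15 mm in front of this point as a black sill 140 mm wide.
- face (a point): Middle of the hidden carriage face, an upright aluminium plate at the mouth's inner end, 62 mm above the table; x goes into it. The carriage is braked and does not yield. A nose pressed on it with 2 to 5 N slides and drops in at the slot. Over 25 N between pin and module does damage.
- face_low (a point): Middle of the face's lower edge, on the mouth's floor. The face's one latch slot, 14 mm wide (y), stands from this floor up to 24 mm above it. The carriage was parked anywhere: the slot's middle is up to 30 mm to either side of this point along y. It can only be felt. Behind is 45 mm of free depth. Home, the pin's tip is 28 mm past the face; let go, the pin lies on floor and sill, a few mm lower.
- tray: Bystander, to be left alone: white fixed parts tray, 140 x 100 x 30 mm, origin under its centre.
- fitting: Bystander, to be left alone: brass cylinder 18 mm thick, 25 mm high, standing in the tray, origin under its centre.
- bottle: Bystander, to be left alone: amber jar 52 mm thick, 110 mm high, origin under its centre.
- coil: Bystander, to be left alone: flat steel ring 150 mm across, 16 mm high, lying on the bench, origin under its centre.
- screwdriver: Bystander, to be left alone: screwdriver lying on the bench.
- wrench: Bystander, to be left alone: wrench lying on the bench.
- cap: Bystander, to be left alone: aluminium disc 36 mm across, 16 mm high, origin under its centre.
Things that resemble listed ones, but are neither listed nor needed, are in the scene too. What is shaped like the pin but purple is not meant.

How it is judged:
By the outcome, as a careful person would: the job done as asked, in the order asked, and still so for the second after the job is handed in, with the robot touching nothing.
It also fails if it takes over 70 s, if anything falls off the work surface, if the arm or the gripper's body presses on something with over 40 N, if the wrist force passes 120 N, or if a joint passes its speed limit or range.

ROBOT

A 6-joint arm with a two-finger parallel gripper is mounted at the origin on the work surface. World frame = base frame: x ahead of the robot, y to its left, z up, the work surface at z = 0. Lengths are in m, angles in degrees, forces in N, time in s.
With the tool pointing down it reaches from about 0.4 to 0.825 m from the base axis. Payload 7 kg.
Tool frame: the origin (TCP) lies at the very end of the fingers, on their centre line; the grasp point (between the pads) lies 19 mm behind it; z points along the fingers, y is the line along which they close (so a half turn about z gives the same grasp; the last joint's range is limited). The gripper opens to 88 mm and grips with 3 to 60 N. Pads are 19 mm wide; open, the fingers measure 130 mm over their backs; the gripper's body (78 mm by 193 mm) begins 47 mm behind the grasp point.
Start: joints at [-52.592, 20.546, 0.682, 0, -70.136, -16.507], TCP at [0.241, -0.631, 0.227] pointing down, gripper open.
Joint ranges: [-176.03, 176.03], [-82.01, 121.73], [-58.28, 71.71], [-173.87, 95.51], [-174.79, -0.11], [-173.66, 173.66]. Speed limits (degrees/s): [136.94, 136.94, 172.46, 180, 180, 180].

INTERFACE

Orientations are given as [roll, pitch, yaw] about the fixed x, y, z axes, in that order (R = Rz(yaw) Ry(pitch) Rx(roll)).
In Python, from plant import get_state, capture, close_job, regions_of gives the robot as it stands.
- The arm moves only by the tool jog_arm, never from a script. Its argument "moves" is a list of rows, each a list of 3 entries, a list of its own where there are three numbers: the shift along the tool's x, y, z in cm, then the turn about the tool's z in degrees, then the finger opening in cm, from 0 to 8.76. A call has 1 to 12 rows; each row shifts and turns the commanded pose from where the row before left it, along the tool's axes as they then stand; what a row does not reach is not made up. A row lasts 1/8 s, in which the tool goes at most 62.5 mm and 10.7 degrees, less where a joint would pass 70% of its speed; a pose out of reach is approached as far as the arm can. A call is refused whole if a number of a shift passes 6.25 or a number of a turn 10.7, either way. A call with a gripper value outside its range is refused whole. The fingers move at their own pace and stop on an object; "newtons" is the grip in N (left out, the last holds). Time passes only in rows, so rows that do not move let the fingers close. It gives the time, the measured TCP pose, the force, the opening and the grip force at its end, in the units of the state.
- get_state(): the state, without advancing time (a new reading comes with each control period).
- capture(name): name is "side" or "top"; returns a dict with "pixels" (384x512x3 uint8, blue, green, red), "mtx" (3x3 intrinsics, pixels), "world_from_camera" (4x4, takes a point from camera to world coordinates). Camera axes: x right, y down, z forward; pixel columns grow to the right and rows downward; lengths in m; the calibration is good to about 2 mm. A picture is of the moment at which its call begins. There is no depth.
- close_job(): hands the job in; it is judged then, once.
Trained networks look in a picture, given as the dict that the camera call returned (one of the last four; its "shot" number tells which), for a name from the list of things; names that differ only in an ending like _2 or _b are one class to them, and where a whole thing is asked for, a point or a joint stands for the part that bears it (a point fixed in the world has none). Each returns a list of dicts, best first, with "confidence" (0 to 1); they miss things now and then, are a little off and sometimes report something else, mostly with a low value. They report only what shows in the picture. A call takes as long as a camera call. They do not tell look-alikes from the thing itself.
- regions_of(picture, thing): "pixels" (384x512 bool, what is visible of it) and "pixel" ([column, row] in pixels, amid what is visible of it).
The state is a dict: "time_s": time; "joints": joint angles; "qd": joint speeds; "joint_torque": joint torques, N m; "tcp_pos": TCP position; "eef_rot": TCP orientation; "contact_force": force on the tool from outside, world axes, zero at the start; "moment": the same for the moment, N m; "gripper_width": finger opening in m; "gripper_force": force on a finger pad.
Only numpy, scipy, OpenCV 4.12 (cv2) and the standard library are available. Lean on these libraries where they do the work, as an engineer would, in place of code of your own. Each camera call takes 0.05 s, during which the arm holds its last target. There are 200 camera calls.

## Working session

There is one attempt and no reset: what is moved stays moved. The work goes in short steps, Python scripts to look and compute and a tool call to move; the robot and the scene stay as the last step left them, time stands still between calls to the robot, and variables do not carry over. Pictures are saved under pics/ and viewed, at most 10 in all, crops included, and the job is handed in when it is done.

Besides the shell and the picture viewer there is one more tool, called by a JSON object that holds its "name" and its "arguments", one argument or row to a line. jog_arm: Moves the arm, as the interface text tells. Its arguments: {"type":"object","properties":{"moves":{"type":"array"},"newtons":{"type":"number"}},"required":["moves"]}

```bash
ls; mkdir -p pics
cat > h.py <<'E'
import numpy as np, cv2
from plant import get_state, capture, close_job, regions_of
def ray(c,px):
    K=np.array(c["mtx"]);T=np.array(c["world_from_camera"])
    d=T[:3,:3]@np.linalg.solve(K,[px[0],px[1],1.]);return T[:3,3],d
def at_z(c,px,z):
    o,d=ray(c,px);return o+d*(z-o[2])/d[2]
def proj(c,p):
    K=np.array(c["mtx"]);T=np.array(c["world_from_camera"])
    q=K@(T[:3,:3].T@(np.array(p)-T[:3,3]));return q[:2]/q[2]
E
python3 - <<'E'
from h import *
s=get_state();print({k:np.round(v,3).tolist() for k,v in s.items()})
for n in("top","side"):
    c=capture(n);cv2.imwrite(f"pics/{n}0.png",c["pixels"])
    print(n,np.round(c["world_from_camera"],3).tolist(),np.round(c["mtx"],1).tolist())
    for t in("pin","rest","module"):
        for r in regions_of(c,t):
            print(t,round(r["confidence"],2),np.round(r["pixel"]),r["pixels"].sum(),np.round(at_z(c,r["pixel"],.06),3))
E
```

```text
pics
{'time_s': 0.0, 'joints': [-52.591, 20.59, 0.634, -0.023, -70.135, -16.506], 'qd': [0.038, 0.009, -0.013, -0.02, -0.015, 0.083], 'joint_torque': [-0.0, -58.272, 29.303, 6.997, 0.007, -0.0], 'tcp_pos': [0.241, -0.63, 0.226], 'eef_rot': [179.906, -0.005, -159.105], 'contact_force': [-0.775, -0.212, 0.674], 'moment': [0.027, 0.006, 0.036], 'gripper_force': 0.0, 'gripper_width': 0.088}
top [[0.018, -0.998, 0.056, 0.391], [-1.0, -0.019, -0.024, 0.025], [0.025, -0.056, -0.998, 1.107], [0.0, 0.0, 0.0, 1.0]] [[358.8, 0.0, 255.4], [0.0, 358.8, 191.2], [0.0, 0.0, 1.0]]
pin 0.74 [147. 196.] 268 [0.429 0.315 0.06 ]
pin 0.63 [147. 269.] 287 [0.221 0.308 0.06 ]
pin 0.56 [292. 218.] 255 [ 0.373 -0.108  0.06 ]
pin 0.34 [247. 212.] 95 [0.388 0.023 0.06 ]
rest 0.79 [152. 199.] 652 [0.422 0.298 0.06 ]
module 0.78 [245. 111.] 7589 [0.686 0.035 0.06 ]
side [[-0.943, -0.24, 0.229, 0.211], [-0.332, 0.688, -0.645, 0.71], [-0.003, -0.685, -0.729, 0.862], [0.0, 0.0, 0.0, 1.0]] [[383.3, 0.0, 258.9], [0.0, 383.3, 200.2], [0.0, 0.0, 1.0]]
pin 0.88 [319. 343.] 431 [0.204 0.349 0.06 ]
pin 0.84 [301. 192.] 257 [ 0.358 -0.074  0.06 ]
pin 0.57 [224. 298.] 430 [0.438 0.318 0.06 ]
rest 0.56 [224. 309.] 1119 [0.425 0.345 0.06 ]
rest 0.37 [219. 140.] 195 [ 0.683 -0.218  0.06 ]
module 0.61 [180. 197.] 7895 [0.684 0.064 0.06 ]
```

View pics/top0.png

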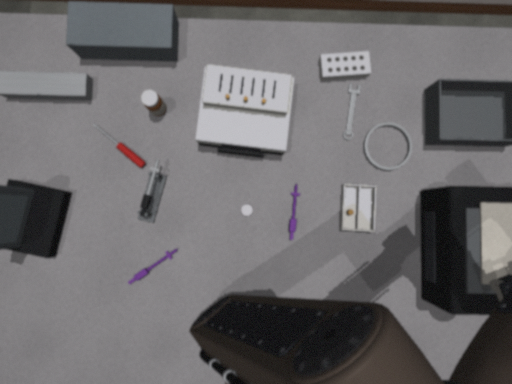

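View pics/side0.png

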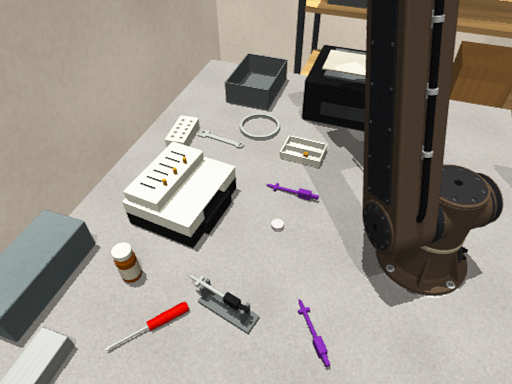

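The top view shows the real pin in its grey rest at (150,195). The look-alikes are the purple pins at (293,213) and (152,267). I choose the steel/black pin in the rest. The module is at (245,110), with its mouth facing the robot (rows ≈150). I'll check the choice in a close crop.

Run:
```python
from h import *
t=cv2.imread("pics/top0.png");s=cv2.imread("pics/side0.png")
z=lambda im,x,y,w,h,W,H:cv2.resize(im[y:y+h,x:x+w],(W,H),interpolation=cv2.INTER_CUBIC)
a=np.hstack([z(t,130,150,50,75,400,600),np.vstack([z(s,180,265,90,68,400,300),z(t,190,60,110,100,400,300)])])
cv2.imwrite("pics/crop1.png",a)
```

```text
(no output)
```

View pics/crop1.png

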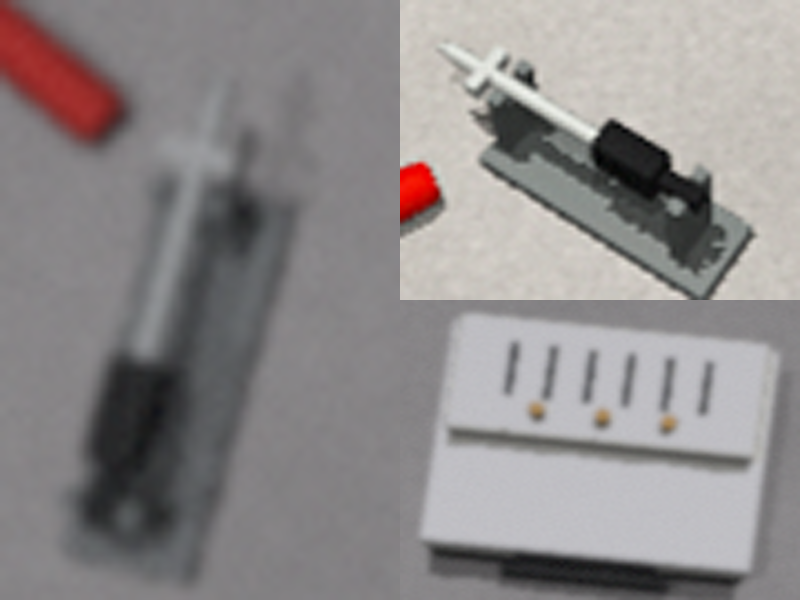

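The left crop confirms the steel rod with cross-bar and the black handle: handle centre ≈(147,200.5) and tip ≈(157.7,160) in the top image, and (232,300.6) and (190,275.7) in the side image. The hood front corners are ≈(198,141.7) and (286,151.7) in the top image.

Run:
```python
from h import *
from scipy.optimize import least_squares
t=capture("top");s=capture("side")
def tri(a,b):
    (o1,d1),(o2,d2)=ray(t,a),ray(s,b)
    k=np.linalg.lstsq(np.c_[d1,-d2],o2-o1,rcond=None)[0];p,q=o1+k[0]*d1,o2+k[1]*d2
    return (p+q)/2,np.linalg.norm(p-q)
print("tip",tri((157.4,159.8),(189.9,275.5)),at_z(t,(157.4,159.8),.059),at_z(s,(189.9,275.5),.059))
# handle top visible; use centre
print("handle",tri((146.6,200.3),(232,300.4)),at_z(t,(146.6,200.3),.064),at_z(s,(232,300.4),.062))
for n,p,z in(("FL",(198,141.7),.092),("FR",(286,151.5),.092),("RL",(206.8,64.8),.127),("RR",(292.8,74),.127),("hingeL",(203,103),.127),("hingeR",(287,112.8),.127)):
    print(n,np.round(at_z(t,p,z),4))
# white mask box fit in both cams
def hull(c,f,z0=None):
    x,y,a=f;R=np.array([[np.cos(a),-np.sin(a)],[np.sin(a),np.cos(a)]])
    m=np.zeros((384,512),np.uint8)
    for x0,x1,h in((-.045,.055,.092),(.055,.17,.127)):
        P=[np.r_[R@[u,v]+[x,y],w] for u in(x0,x1) for v in(-.13,.13) for w in(.086 if z0 is None else z0,h)]
        q=np.array([proj(c,p) for p in P],np.float32)
        cv2.fillConvexPoly(m,cv2.convexHull((q*16).round().astype(np.int32)),1,shift=4)
    return m>0
from scipy.optimize import minimize
mk={}
for c,n in((t,"t"),(s,"s")):
    r=[r for r in regions_of(c,"module")][0]["pixels"];mk[n]=r
T=mk["t"]&(t["pixels"].min(2)>130)
print(T.sum(),mk["t"].sum())
def cost(f): 
    a=hull(t,f); return (a^T).sum()
best=None
for x in np.arange(.62,.68,.01):
  r=minimize(cost,[x,.035,-.1],method="Nelder-Mead",options=dict(initial_simplex=[[x,.035,-.1],[x+.01,.035,-.1],[x,.045,-.1],[x,.035,-.05]]))
  if best is None or r.fun<best.fun:best=r
print("module top",best.x,np.degrees(best.x[2]),best.fun)
```

```text
tip (array([0.53777266, 0.28901563, 0.05706415]), np.float64(0.003015277655943889)) [0.53606784 0.28796567 0.059     ] [0.53850359 0.29034708 0.059     ]
handle (array([0.41758054, 0.31636942, 0.05508603]), np.float64(0.0005498402797490575)) [0.41709169 0.31381244 0.064     ] [0.41607558 0.31980517 0.062     ]
FL [0.5857 0.1666 0.092 ]
FR [ 0.5631 -0.0847  0.092 ]
RL [0.7954 0.1431 0.127 ]
RR [ 0.7759 -0.0971  0.127 ]
hingeL [0.6873 0.1508 0.127 ]
hingeR [ 0.6655 -0.0823  0.127 ]
6272 7518
module top [ 0.62006035  0.04181368 -0.12049785] -6.904018329471343 1183.0
```

{"name": "jog_arm", "arguments": {
  "moves": [
    [[0,0,-5],8.5,6],
    [[0,0,-4],8.5,6],
    [[0,0,0],8.5,6],
    [[0,0,0],8.5,6]
  ]
}}

```text
time_s: 1.1
tcp_pos: [0.2409, -0.6306, 0.3173]
eef_rot: [-180.0, 0.1, 166.6]
contact_force: [-0.4, -0.4, -0.4]
gripper_width: 0.0605
gripper_force: 0.0
```

{"name": "jog_arm", "arguments": {
  "moves": [
    [[-1.6,5.3,0],0,6],
    [[-1.6,5.3,0],0,6],
    [[-1.6,5.3,0],0,6],
    [[-1.6,5.3,0],0,6],
    [[-1.6,5.3,0],0,6],
    [[-1.6,5.3,0],0,6],
    [[-1.6,5.3,0],0,6],
    [[-1.6,5.3,0],0,6],
    [[-1.6,5.3,0],0,6],
    [[-1.6,5.3,0],0,6]
  ]
}}

```text
time_s: 2.35
tcp_pos: [0.5174, -0.1489, 0.317]
eef_rot: [180.0, 0.1, 166.9]
contact_force: [1.7, -1.6, -0.5]
gripper_width: 0.0601
gripper_force: 0.0
```

{"name": "jog_arm", "arguments": {
  "moves": [
    [[2.6,5.4,0],0,6],
    [[2.6,5.4,0],0,6],
    [[2.6,5.4,0],0,6],
    [[2.6,5.4,0],0,6],
    [[2.6,5.4,1.5],0,6],
    [[2.6,5.4,2],0,6],
    [[2.6,5.4,2],0,6],
    [[2.6,5.4,2],0,6],
    [[0,0,0],0,6]
  ]
}}

```text
time_s: 3.48
tcp_pos: [0.4109, 0.3179, 0.2402]
eef_rot: [-179.8, -0.1, 167.1]
contact_force: [-0.5, -0.0, 1.4]
gripper_width: 0.0601
gripper_force: 0.0
```

{"name": "jog_arm", "arguments": {
  "moves": [
    [[-0.6,0,5],0,6],
    [[0,0,5],0,6],
    [[0,0,3],0,6],
    [[0,0,0],0,6]
  ]
}}

```text
time_s: 3.98
tcp_pos: [0.4177, 0.3123, 0.1107]
eef_rot: [-179.8, -0.1, 166.9]
contact_force: [-0.7, 0.0, 0.1]
gripper_width: 0.0598
gripper_force: 0.0
```

Run:
```python
from h import *
s=capture("side");t=capture("top")
st=get_state();p=np.array(st["tcp_pos"]);print(p,st["eef_rot"])
im=cv2.resize(s["pixels"][225:345,150:290],None,fx=4.2,fy=4.2,interpolation=cv2.INTER_CUBIC)
def dot(q,col):
    a=(proj(s,q)-[150,225]+.5)*4.2;cv2.circle(im,tuple(int(round(v)) for v in a),3,col,-1)
dot(p,(0,0,255))
y=np.radians(-12.9);ux=np.array([np.cos(y),np.sin(y),0]);uy=np.array([-ux[1],ux[0],0])
o=np.array([.4165,.3170,.059]);
for k in(.128,.1,-.044):dot(o+k*ux,(255,0,255))
for a in(-.02,.02):
  for b in(-.01,.01):dot(o+a*ux+b*uy+[0,0,.013],(0,255,0))
b=cv2.resize(t["pixels"][150:225,130:180],(300,450),interpolation=cv2.INTER_CUBIC)
def dt(q,col):
    a=(proj(t,q)-[130,150]+.5)*6;cv2.circle(b,tuple(int(round(v)) for v in a),3,col,-1)
for k in(.128,.1,-.044):dt(o+k*ux,(255,0,255))
H=np.zeros((504,800,3),np.uint8);H[:im.shape[0],:500]=im[:504,:500];H[:450,500:]=b
cv2.imwrite("pics/c2.png",H)
```

```text
[0.41909051 0.31423979 0.11352617] [1.79946192e+02 5.19421059e-02 1.66904410e+02]
```

View pics/c2.png

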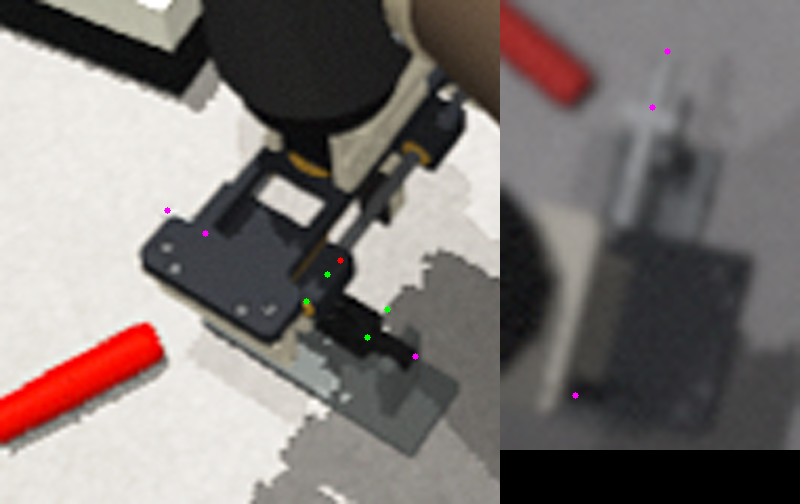

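The side view shows the fingers over the handle. My model points (tail at (415,356), handle corners) match the pin, so I'm descending with a small y correction.

{"name": "jog_arm", "arguments": {
  "moves": [
    [[0.1,0.3,2],0,6],
    [[0,0,2.5],0,6],
    [[0,0,2.5],0,6],
    [[0,0,0],0,6]
  ]
}}

```text
time_s: 4.58
tcp_pos: [0.4182, 0.3171, 0.0426]
eef_rot: [-180.0, -0.0, 166.9]
contact_force: [-0.9, 0.2, 1.3]
gripper_width: 0.0595
gripper_force: 0.0
```

{"name": "jog_arm", "arguments": {
  "moves": [
    [[0,0,0],0,3],
    [[0,0,0],0,1],
    [[0,0,0],0,1],
    [[0,0,0],0,1],
    [[0,0,0],0,1]
  ],
  "newtons": 40
}}

```text
time_s: 5.2
tcp_pos: [0.4181, 0.3173, 0.0424]
eef_rot: [180.0, 0.0, 166.9]
contact_force: [-0.9, -0.6, 2.0]
gripper_width: 0.0198
gripper_force: 40.0
```

{"name": "jog_arm", "arguments": {
  "moves": [
    [[0,0,-1],0,1],
    [[0,0,-2],0,1],
    [[0,0,-4],0,1],
    [[0,0,-4],0,1],
    [[0,0,0],0,1],
    [[0,0,0],0,1]
  ]
}}

```text
time_s: 5.95
tcp_pos: [0.4176, 0.3168, 0.152]
eef_rot: [-180.0, -0.0, 166.9]
contact_force: [0.5, 0.5, -1.7]
gripper_width: 0.0198
gripper_force: 40.0
```

Run:
```python
from h import *
s=capture("side");st=get_state();p=np.array(st["tcp_pos"]);print(p,st["eef_rot"],st["contact_force"],st["moment"])
im=s["pixels"].copy()
im=cv2.resize(im[170:320,120:320],None,fx=4,fy=4,interpolation=cv2.INTER_CUBIC)
y=np.radians(st["eef_rot"][2]-180);ux=np.array([np.cos(y),np.sin(y),0])
for k in(.128,.1,.05):
    a=(proj(s,p+[0,0,.018]+k*ux)-[120,170]+.5)*4;cv2.circle(im,tuple(int(round(v)) for v in a),2,(255,0,255),-1)
cv2.imwrite("pics/c3.png",im)
```

```text
[0.41739823 0.31650135 0.15139799] [-1.79922930e+02 -5.52243383e-02  1.66881881e+02] [-0.03633011 -0.21657873 -2.29145968] [-0.01540078  0.1146021   0.00805118]
```

View pics/c3.png

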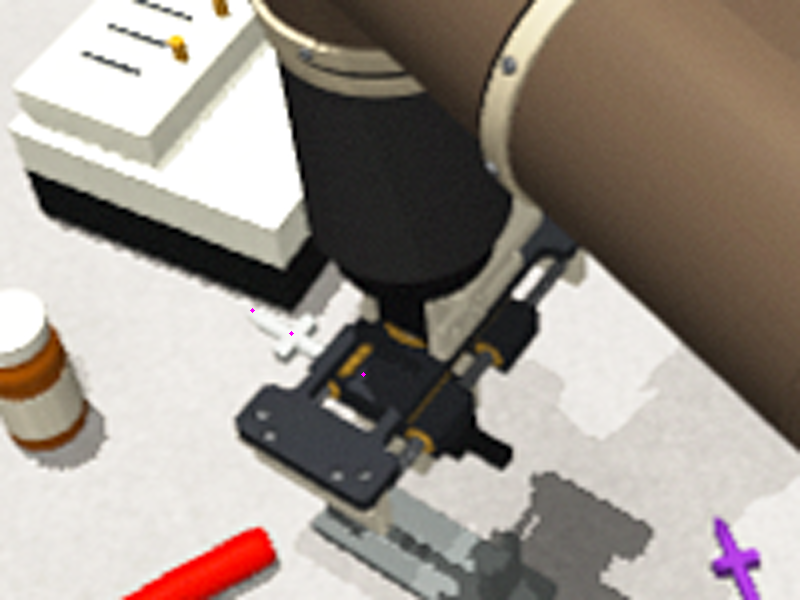

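The pin is held level; its tip at (250,308) in the crop agrees with the prediction. Next I move in front of the mouth.

{"name": "jog_arm", "arguments": {
  "moves": [
    [[0,0,0],-8.1,1],
    [[-0.4,-4.6,0],0,1],
    [[-0.4,-4.6,0],0,1],
    [[-0.4,-4.6,0],0,1],
    [[-0.4,-4.6,0],0,1],
    [[-0.4,-4.6,0],0,1],
    [[0,0,0],0,1],
    [[0,0,0],0,1]
  ]
}}

```text
time_s: 7.0
tcp_pos: [0.4178, 0.0861, 0.1516]
eef_rot: [-180.0, -0.1, 175.0]
contact_force: [-0.6, -0.4, -1.0]
gripper_width: 0.0194
gripper_force: 40.0
```

{"name": "jog_arm", "arguments": {
  "moves": [
    [[0,0,4],0,1],
    [[0,0,4],0,1],
    [[0,0,2.2],0,1],
    [[0,0,0],0,1],
    [[0,0,0],0,1]
  ]
}}

```text
time_s: 7.62
tcp_pos: [0.4185, 0.0872, 0.0508]
eef_rot: [180.0, 0.0, 175.1]
contact_force: [-0.4, 0.3, -1.6]
gripper_width: 0.0196
gripper_force: 40.0
```

```bash
cat > v.py <<'E'
from h import *
import sys
P=[]
s=capture("side");t=capture("top")
for _ in range(2): P.append(np.r_[get_state()["tcp_pos"],get_state()["eef_rot"][2]])
st=get_state();p=np.mean(P,0);yaw=p[3]-180;p=p[:3];print(p,yaw,st["contact_force"],st["moment"])
y=np.radians(yaw);ux=np.array([np.cos(y),np.sin(y),0])
m=np.array([.618,.0375,0]);a=np.radians(-5);mx=np.array([np.cos(a),np.sin(a),0]);my=np.array([-mx[1],mx[0],0])
tip=p+[0,0,.0166]+.127*ux
print("tip in module",(tip-m)@mx,(tip-m)@my,tip[2])
def draw(c,x,y_,w,h,f):
    im=cv2.resize(c["pixels"][y_:y_+h,x:x+w],None,fx=f,fy=f,interpolation=cv2.INTER_CUBIC)
    D=lambda q,col:cv2.circle(im,tuple(int(round(v)) for v in (proj(c,q)-[x,y_]+.5)*f),2,col,-1)
    D(tip,(255,0,255));D(tip-.028*ux,(255,0,255))
    for v in(-.13,.13):
        D(m-.045*mx+v*my+[0,0,.092],(0,0,255));D(m+.17*mx+v*my+[0,0,.127],(0,0,255));D(m+.055*mx+v*my+[0,0,.092],(0,255,0))
    for v in(-.058,.058):
      for z in(.05,.086):D(m-.045*mx+v*my+[0,0,z],(255,128,0))
    for v in(-.07,.07):D(m-.06*mx+v*my+[0,0,.05],(0,200,255))
    return im
A=draw(s,110,125,140,125,3.8);B=draw(t,180,50,125,140,2.1)
H=np.zeros((475,800,3),np.uint8);H[:,:532]=A[:475,:532];H[:294,532:794]=B[:294,:262]
cv2.imwrite(sys.argv[1],H)
E
python3 v.py pics/c4.png
```

```text
[0.41867344 0.08711855 0.05116149] -4.9599842340604425 [ 0.36390738 -0.25156444 -0.84860308] [-0.01202133  0.06918496 -0.00727808]
tip in module -0.07589263584502637 0.032145984484228125 0.06776149419674472
```

View pics/c4.png

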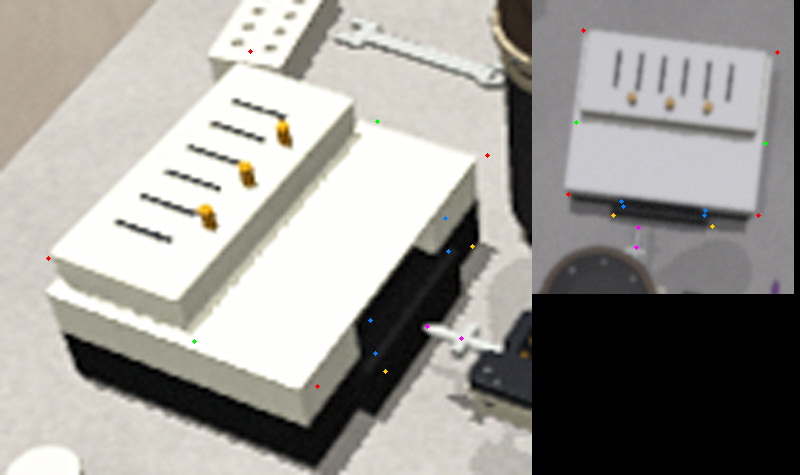

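The module outline agrees to within about 4 mm: it sits slightly further in and toward +y than my estimate. The tip dot at (427,326) is on the nose, so I lower the pin and enter the mouth.

{"name": "jog_arm", "arguments": {
  "moves": [
    [[0,0.3,0.6],0,1],
    [[0,0,0],0,1],
    [[-2,0,0],0,1],
    [[-2,0,0],0,1],
    [[-1.5,0,0],0,1],
    [[0,0,0],0,1],
    [[0,0,0],0,1]
  ]
}}

```text
time_s: 8.6
tcp_pos: [0.4723, 0.0842, 0.044]
eef_rot: [-180.0, -0.0, 175.0]
contact_force: [-0.1, 0.0, -1.1]
gripper_width: 0.0196
gripper_force: 40.0
```

{"name": "jog_arm", "arguments": {
  "moves": [
    [[-0.5,0,0],0,1],
    [[-0.3,0,0],0,1],
    [[-0.2,0,0],0,1],
    [[-0.2,0,0],0,1],
    [[0,0,0],0,1]
  ]
}}

```text
time_s: 9.22
tcp_pos: [0.485, 0.0835, 0.0442]
eef_rot: [-180.0, -0.0, 175.0]
contact_force: [-0.4, 0.1, -1.0]
gripper_width: 0.0196
gripper_force: 40.0
```

{"name": "jog_arm", "arguments": {
  "moves": [
    [[-0.2,0,0],0,1],
    [[-0.2,0,0],0,1],
    [[-0.1,0,0],0,1],
    [[0,0,0],0,1]
  ]
}}

```text
time_s: 9.72
tcp_pos: [0.49, 0.083, 0.0442]
eef_rot: [-180.0, -0.0, 175.0]
contact_force: [0.7, -0.0, -1.3]
gripper_width: 0.0199
gripper_force: 40.0
```

{"name": "jog_arm", "arguments": {
  "moves": [
    [[-0.1,0,0],0,1],
    [[-0.1,0,0],0,1],
    [[0,0,0],0,1]
  ]
}}

```text
time_s: 10.1
tcp_pos: [0.492, 0.0829, 0.0442]
eef_rot: [180.0, 0.0, 175.0]
contact_force: [1.0, -0.4, -1.6]
gripper_width: 0.0202
gripper_force: 40.0
```

{"name": "jog_arm", "arguments": {
  "moves": [
    [[-0.1,0,0],0,1],
    [[-0.1,0,0],0,1],
    [[0,0,0],0,1]
  ]
}}

```text
time_s: 10.48
tcp_pos: [0.494, 0.0827, 0.0442]
eef_rot: [-180.0, -0.0, 175.0]
contact_force: [-0.1, 0.6, -2.0]
gripper_width: 0.0194
gripper_force: 40.0
```

{"name": "jog_arm", "arguments": {
  "moves": [
    [[-0.1,0,0],0,1],
    [[0,0,0],0,1]
  ]
}}

```text
time_s: 10.72
tcp_pos: [0.495, 0.0826, 0.0442]
eef_rot: [180.0, 0.0, 175.0]
contact_force: [-0.4, -0.2, -2.0]
gripper_width: 0.0198
gripper_force: 40.0
```

{"name": "jog_arm", "arguments": {
  "moves": [
    [[-0.1,0,0],0,1],
    [[0,0,0],0,1]
  ]
}}

```text
time_s: 10.98
tcp_pos: [0.4959, 0.0825, 0.0442]
eef_rot: [-180.0, 0.0, 175.0]
contact_force: [-0.6, 0.2, -1.7]
gripper_width: 0.0201
gripper_force: 40.0
```

{"name": "jog_arm", "arguments": {
  "moves": [
    [[-0.1,0,0],0,1],
    [[0,0,0],0,1]
  ]
}}

```text
time_s: 11.22
tcp_pos: [0.4969, 0.0824, 0.0442]
eef_rot: [-180.0, 0.0, 175.0]
contact_force: [-0.1, -0.2, -1.1]
gripper_width: 0.0196
gripper_force: 40.0
```

{"name": "jog_arm", "arguments": {
  "moves": [
    [[-0.05,0,0],0,1],
    [[0,0,0],0,1]
  ]
}}

```text
time_s: 11.48
tcp_pos: [0.4974, 0.0824, 0.0442]
eef_rot: [180.0, 0.0, 175.0]
contact_force: [0.3, 0.6, -1.6]
gripper_width: 0.0199
gripper_force: 40.0
```

{"name": "jog_arm", "arguments": {
  "moves": [
    [[-0.05,0,0],0,1],
    [[0,0,0],0,1]
  ]
}}

```text
time_s: 11.72
tcp_pos: [0.4979, 0.0823, 0.0442]
eef_rot: [180.0, 0.0, 175.0]
contact_force: [0.0, -0.4, -1.8]
gripper_width: 0.02
gripper_force: 40.0
```

{"name": "jog_arm", "arguments": {
  "moves": [
    [[-0.05,0,0],0,1],
    [[-0.05,0,0],0,1]
  ]
}}

```text
time_s: 11.98
tcp_pos: [0.4989, 0.0822, 0.0442]
eef_rot: [180.0, 0.0, 175.0]
contact_force: [-0.7, 0.7, -1.2]
gripper_width: 0.0194
gripper_force: 40.0
```

{"name": "jog_arm", "arguments": {
  "moves": [
    [[-0.05,0,0],0,1],
    [[-0.05,0,0],0,1]
  ]
}}

```text
time_s: 12.22
tcp_pos: [0.4999, 0.0821, 0.0442]
eef_rot: [-180.0, -0.0, 175.0]
contact_force: [-0.2, 0.2, -1.7]
gripper_width: 0.02
gripper_force: 40.0
```

{"name": "jog_arm", "arguments": {
  "moves": [
    [[-0.05,0,0],0,1],
    [[0,0,0],0,1]
  ]
}}

```text
time_s: 12.48
tcp_pos: [0.5004, 0.0821, 0.0442]
eef_rot: [-180.0, -0.0, 175.0]
contact_force: [-0.5, 0.1, -1.8]
gripper_width: 0.0198
gripper_force: 40.0
```

{"name": "jog_arm", "arguments": {
  "moves": [
    [[-0.05,0,0],0,1],
    [[-0.05,0,0],0,1]
  ]
}}

```text
time_s: 12.72
tcp_pos: [0.5014, 0.082, 0.0442]
eef_rot: [180.0, 0.0, 175.0]
contact_force: [0.2, -0.4, -1.9]
gripper_width: 0.0199
gripper_force: 40.0
```

{"name": "jog_arm", "arguments": {
  "moves": [
    [[-0.05,0,0],0,1],
    [[-0.05,0,0],0,1]
  ]
}}

```text
time_s: 12.98
tcp_pos: [0.5024, 0.0819, 0.0442]
eef_rot: [180.0, 0.0, 175.0]
contact_force: [-0.4, -1.2, -1.5]
gripper_width: 0.0194
gripper_force: 40.0
```

{"name": "jog_arm", "arguments": {
  "moves": [
    [[-0.05,0,0],0,1],
    [[-0.05,0,0],0,1]
  ]
}}

```text
time_s: 13.22
tcp_pos: [0.5028, 0.0817, 0.0441]
eef_rot: [-180.0, -0.1, 175.0]
contact_force: [-2.8, 0.5, -0.1]
gripper_width: 0.0202
gripper_force: 40.0
```

{"name": "jog_arm", "arguments": {
  "moves": [
    [[-0.03,0,0],0,1],
    [[0,-0.2,0],0,1],
    [[0,-0.2,0],0,1],
    [[0,0,0],0,1]
  ]
}}

```text
time_s: 13.72
tcp_pos: [0.5036, 0.0777, 0.0443]
eef_rot: [180.0, 0.0, 175.0]
contact_force: [0.6, -0.0, -1.7]
gripper_width: 0.0199
gripper_force: 40.0
```

{"name": "jog_arm", "arguments": {
  "moves": [
    [[-0.05,0,0],0,1],
    [[-0.05,0,0],0,1],
    [[0,0,0],0,1]
  ]
}}

```text
time_s: 14.1
tcp_pos: [0.5044, 0.0777, 0.0442]
eef_rot: [-180.0, 0.0, 175.0]
contact_force: [-0.2, 0.1, -1.1]
gripper_width: 0.0199
gripper_force: 40.0
```

{"name": "jog_arm", "arguments": {
  "moves": [
    [[-0.05,0,0],0,1],
    [[-0.05,0,0],0,1],
    [[0,0,0],0,1]
  ]
}}

```text
time_s: 14.48
tcp_pos: [0.5051, 0.0775, 0.0441]
eef_rot: [-180.0, -0.0, 175.0]
contact_force: [-1.3, -1.0, -0.9]
gripper_width: 0.0197
gripper_force: 40.0
```

{"name": "jog_arm", "arguments": {
  "moves": [
    [[-0.05,0,0],0,1],
    [[-0.05,0,0],0,1],
    [[0,0,0],0,1]
  ]
}}

```text
time_s: 14.85
tcp_pos: [0.5061, 0.0774, 0.0441]
eef_rot: [-180.0, -0.0, 175.0]
contact_force: [-1.1, -2.4, -0.8]
gripper_width: 0.0196
gripper_force: 40.0
```

{"name": "jog_arm", "arguments": {
  "moves": [
    [[0,-0.15,0],0,1],
    [[0,-0.15,0],0,1],
    [[0,0,0],0,1]
  ]
}}

```text
time_s: 15.22
tcp_pos: [0.5066, 0.0748, 0.0445]
eef_rot: [180.0, 0.1, 175.0]
contact_force: [0.5, 0.3, -1.2]
gripper_width: 0.0194
gripper_force: 40.0
```

{"name": "jog_arm", "arguments": {
  "moves": [
    [[-0.1,0,0],0,1],
    [[-0.1,0,0],0,1],
    [[0,0,0],0,1]
  ]
}}

```text
time_s: 15.6
tcp_pos: [0.5082, 0.0745, 0.0442]
eef_rot: [180.0, 0.0, 175.0]
contact_force: [0.8, -0.3, -1.5]
gripper_width: 0.02
gripper_force: 40.0
```

{"name": "jog_arm", "arguments": {
  "moves": [
    [[0,-0.08,0],0,1],
    [[-0.1,0,0],0,1],
    [[-0.1,0,0],0,1],
    [[-0.1,0,0],0,1],
    [[0,0,0],0,1]
  ]
}}

```text
time_s: 16.23
tcp_pos: [0.511, 0.0734, 0.0442]
eef_rot: [-180.0, -0.0, 175.0]
contact_force: [0.4, 0.5, -1.4]
gripper_width: 0.0194
gripper_force: 40.0
```

{"name": "jog_arm", "arguments": {
  "moves": [
    [[-0.1,0,0],0,1],
    [[-0.1,0,0],0,1],
    [[-0.1,0,0],0,1],
    [[0,0,0],0,1]
  ]
}}

```text
time_s: 16.73
tcp_pos: [0.514, 0.0731, 0.0442]
eef_rot: [-180.0, 0.0, 175.0]
contact_force: [0.2, -0.5, -2.7]
gripper_width: 0.0197
gripper_force: 40.0
```

Free-running: 11 mm in, no side force. I continue in small guarded steps; the stop should come at TCP x ≈ 0.530.

{"name": "jog_arm", "arguments": {
  "moves": [
    [[-0.1,0,0],0,1],
    [[-0.1,0,0],0,1],
    [[-0.1,0,0],0,1],
    [[-0.1,0,0],0,1],
    [[0,0,0],0,1]
  ]
}}

```text
time_s: 17.35
tcp_pos: [0.518, 0.0727, 0.0442]
eef_rot: [180.0, 0.0, 175.0]
contact_force: [0.2, 0.2, -1.4]
gripper_width: 0.0195
gripper_force: 40.0
```

{"name": "jog_arm", "arguments": {
  "moves": [
    [[-0.1,0,0],0,1],
    [[-0.1,0,0],0,1],
    [[-0.1,0,0],0,1],
    [[-0.1,0,0],0,1],
    [[0,0,0],0,1]
  ]
}}

```text
time_s: 17.98
tcp_pos: [0.522, 0.0724, 0.0442]
eef_rot: [180.0, 0.0, 175.0]
contact_force: [-0.2, 0.3, -2.3]
gripper_width: 0.0198
gripper_force: 40.0
```

{"name": "jog_arm", "arguments": {
  "moves": [
    [[-0.1,0,0],0,1],
    [[-0.1,0,0],0,1],
    [[-0.1,0,0],0,1],
    [[0,0,0],0,1]
  ]
}}

```text
time_s: 18.48
tcp_pos: [0.525, 0.0722, 0.0442]
eef_rot: [180.0, 0.0, 175.0]
contact_force: [-0.8, -0.4, -0.4]
gripper_width: 0.0201
gripper_force: 40.0
```

{"name": "jog_arm", "arguments": {
  "moves": [
    [[-0.1,0,0],0,1],
    [[-0.1,0,0],0,1],
    [[-0.1,0,0],0,1],
    [[0,0,0],0,1]
  ]
}}

```text
time_s: 18.98
tcp_pos: [0.528, 0.0719, 0.0442]
eef_rot: [180.0, 0.0, 175.0]
contact_force: [0.3, 0.3, -0.4]
gripper_width: 0.0196
gripper_force: 40.0
```

{"name": "jog_arm", "arguments": {
  "moves": [
    [[-0.05,0,0],0,1],
    [[-0.05,0,0],0,1],
    [[0,0,0],0,1]
  ]
}}

```text
time_s: 19.35
tcp_pos: [0.5289, 0.0718, 0.0442]
eef_rot: [180.0, 0.0, 175.0]
contact_force: [-0.8, 0.8, -1.9]
gripper_width: 0.0198
gripper_force: 40.0
```

{"name": "jog_arm", "arguments": {
  "moves": [
    [[-0.05,0,0],0,1],
    [[-0.05,0,0],0,1],
    [[0,0,0],0,1]
  ]
}}

```text
time_s: 19.73
tcp_pos: [0.5298, 0.0717, 0.0442]
eef_rot: [-180.0, -0.0, 175.0]
contact_force: [-0.5, 0.0, -1.8]
gripper_width: 0.0197
gripper_force: 40.0
```

{"name": "jog_arm", "arguments": {
  "moves": [
    [[-0.05,0,0],0,1],
    [[-0.05,0,0],0,1],
    [[0,0,0],0,1]
  ]
}}

```text
time_s: 20.1
tcp_pos: [0.5298, 0.0715, 0.044]
eef_rot: [-180.0, -0.1, 175.0]
contact_force: [-5.1, 2.7, 0.2]
gripper_width: 0.0197
gripper_force: 40.0
```

{"name": "jog_arm", "arguments": {
  "moves": [
    [[-0.05,0,0],0,1],
    [[0,0,0],0,1]
  ]
}}

```text
time_s: 20.35
tcp_pos: [0.5298, 0.0714, 0.0439]
eef_rot: [-180.0, -0.1, 175.0]
contact_force: [-7.7, 3.4, 2.2]
gripper_width: 0.0196
gripper_force: 40.0
```

The bar has stopped on the face at the expected depth, about 27.5 mm after first touch, with only ~8 N. I relax the push, lower the pin almost to the floor and give one light final push.

{"name": "jog_arm", "arguments": {
  "moves": [
    [[0.1,0,0],0,1],
    [[0,0,0.15],0,1],
    [[0,0,0.15],0,1],
    [[0,0,0.1],0,1],
    [[0,0,0],0,1]
  ]
}}

```text
time_s: 20.98
tcp_pos: [0.5298, 0.0714, 0.04]
eef_rot: [-180.0, -0.1, 175.0]
contact_force: [-5.2, 0.6, 0.4]
gripper_width: 0.02
gripper_force: 40.0
```

{"name": "jog_arm", "arguments": {
  "moves": [
    [[0,0,0.05],0,1],
    [[0,0,0],0,1]
  ]
}}

```text
time_s: 21.22
tcp_pos: [0.5298, 0.0714, 0.0395]
eef_rot: [-180.0, -0.1, 175.0]
contact_force: [-5.7, -0.1, 1.1]
gripper_width: 0.0196
gripper_force: 40.0
```

{"name": "jog_arm", "arguments": {
  "moves": [
    [[0,0,0],0,3],
    [[0,0,0],0,5],
    [[0,0,0],0,5],
    [[0,0,0],0,5]
  ]
}}

```text
time_s: 21.72
tcp_pos: [0.5306, 0.0717, 0.0398]
eef_rot: [180.0, 0.0, 175.0]
contact_force: [-0.3, 0.2, 0.5]
gripper_width: 0.0492
gripper_force: 0.0
```

{"name": "jog_arm", "arguments": {
  "moves": [
    [[0,0,-1],0,5],
    [[0,0,-2],0,5],
    [[0,0,-4],0,5],
    [[0,0,-5],0,5],
    [[3,5,-2],0,5],
    [[3,5,0],0,5],
    [[0,6,0],0,5],
    [[0,6,0],0,5],
    [[0,0,0],0,5]
  ]
}}

```text
time_s: 22.85
tcp_pos: [0.4899, 0.2997, 0.1801]
eef_rot: [180.0, 0.0, 175.2]
contact_force: [0.5, -1.1, -0.9]
gripper_width: 0.0505
gripper_force: 0.0
```

Run:
```python
from h import *
s=capture("side");t=capture("top");print(get_state()["contact_force"],get_state()["tcp_pos"])
m0=np.array([.5298,.0714,.055]);y=np.radians(-5);ux=np.array([np.cos(y),np.sin(y),0])
def d(c,x,y_,w,h,f):
    im=cv2.resize(c["pixels"][y_:y_+h,x:x+w],None,fx=f,fy=f,interpolation=cv2.INTER_CUBIC)
    for k in(-.045,.055):cv2.circle(im,tuple(int(round(v)) for v in (proj(c,m0+k*ux)-[x,y_]+.5)*f),2,(255,0,255),-1)
    return im
A=d(s,130,130,160,150,3.2);B=d(t,190,110,90,100,3)
H=np.zeros((480,800,3),np.uint8);H[:,:512]=A[:480,:512];H[:300,512:782]=B
cv2.imwrite("pics/c5.png",H)
```

```text
[-0.32253606 -0.29575778 -0.47134986] [0.48939921 0.29646305 0.17982672]
```

View pics/c5.png

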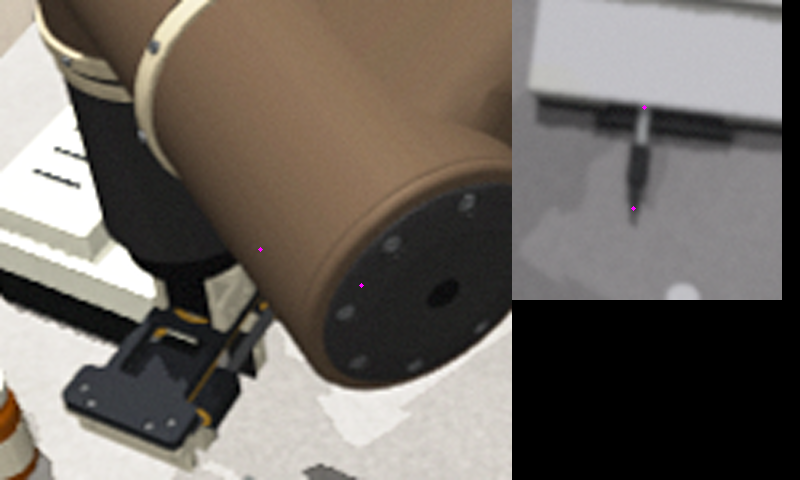

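The top view shows the pin in the mouth with its handle at ≈(638,166) in the crop, a few mm behind my prediction. I clear the arm from the side view to verify.

{"name": "jog_arm", "arguments": {
  "moves": [
    [[0,0,-5],0,5],
    [[0,-6,-3],0,5],
    [[0,-6,0],0,5],
    [[0,-6,0],0,5],
    [[0,-6,0],0,5],
    [[0,-6,0],0,5],
    [[0,-6,0],0,5],
    [[0,-6,0],0,5],
    [[0,-6,0],0,5],
    [[0,-6,0],0,5],
    [[0,-6,0],0,5]
  ]
}}

```text
time_s: 24.32
tcp_pos: [0.436, -0.3002, 0.2585]
eef_rot: [-180.0, 0.1, 174.9]
contact_force: [1.1, 0.4, 1.0]
gripper_width: 0.0499
gripper_force: 0.0
```

Run:
```python
from h import *
s=capture("side");t=capture("top");print(get_state()["tcp_pos"])
m0=np.array([.5293,.0714,.055]);y=np.radians(-5);ux=np.array([np.cos(y),np.sin(y),0]);uy=np.array([-ux[1],ux[0],0])
def d(c,x,y_,w,h,f):
    im=cv2.resize(c["pixels"][y_:y_+h,x:x+w],None,fx=f,fy=f,interpolation=cv2.INTER_CUBIC)
    D=lambda q,col:cv2.circle(im,tuple(int(round(v)) for v in (proj(c,q)-[x,y_]+.5)*f),2,col,-1)
    D(m0-.044*ux,(255,0,255))
    for a in(-.02,.02):
      for b in(-.01,.01):D(m0+a*ux+b*uy+[0,0,.013],(0,255,0))
    # hood front edge implied by home pin
    for b in(-.09,0,.05):D(m0+.055*ux+b*uy+[0,0,.037],(0,0,255))
    return im
A=d(s,170,170,90,80,6);B=d(t,210,125,40,70,6)
H=np.zeros((480,800,3),np.uint8);H[:,:540]=A;H[:420,540:780]=B
cv2.imwrite("pics/c6.png",H)
```

```text
[ 0.4352135  -0.30272076  0.25755009]
```

View pics/c6.png

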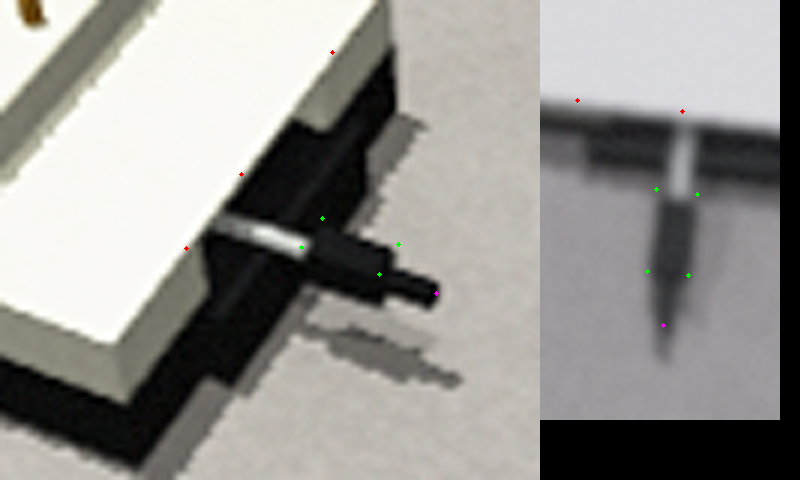

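The side view shows the pin lying level on floor and sill. Its tail end at (437,295) falls on the prediction for a pin that is home, and the hood edge implied by that lies on the real edge. Together with the hard stop about 27.5 mm after first touch, the pin is home and released, so I hand in.

```bash
python3 -c "
from plant import *
print(close_job())"
```

```text
the job is handed in; nothing more can be done
None
```

The lock pin is in the latch slot, pushed until it stopped about 27.5 mm past first touch (28 mm is fully home). The force readings I took never exceeded about 9 N. I let go of the pin, touched none of the other things on the bench, and handed the job in at about 24 s; the bar against the face is judged from the stop, as it is hidden under the hood.

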